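Find the unlatched clean-out cover on the dust duct and push it open

ROBOT

A 7-joint arm with a two-finger parallel gripper is mounted at the origin on the work surface. World frame = base frame: x ahead of the robot, y to its left, z up, the work surface at z = 0. Lengths are in m, angles in degrees, forces in N, time in s.
With the tool pointing down it reaches from about 0.4 to 0.9 m from the base axis. Payload 5.6 kg.
Tool frame: the origin (TCP) lies between the finger pads; the fingertips stand 11 mm ahead of it and the grasp point (between the pads) lies 8 mm behind it (ctrl.tip_extent is the distance from the TCP to the fingertips, in m); z points along the fingers, y is the line along which they close (so a half turn about z gives the same grasp; the last joint's range is limited). The gripper opens to 92 mm and grips with 3 to 60 N. Pads are 20 mm wide; open, the fingers measure 128 mm over their backs; the gripper's body (75 mm by 189 mm) begins 69 mm behind the grasp point.
Start: joints at [64.973, 26.786, -0.665, 91.828, 0.344, 61.387, -3.226], TCP at [0.249, -0.6, 0.226] pointing down, gripper open.
Joint ranges: [-144.91, 144.91], [-17.63, 115.5], [-89.93, 88.59], [15.96, 139.68], [-74.01, 254.01], [8.47, 105.57], [-167.45, 167.45]. Speed limits (degrees/s): [147.25, 147.25, 180, 180, 180, 180, 180].

INTERFACE

Orientations are given as a 3x3 rotation matrix whose columns are the frame's x, y, z axes.
In Python, from bench import ctrl gives the robot as it stands.
- The arm moves only by the tool play_rows, never from a script. Its argument "moves" is a list of rows, each a list of 4 numbers: the shift along the world's x, y, z each as a share of 60 cm, from -1 to 1, then the turn about the world's z as a share of 2 rad, from -1 to 1. In form: [[dx, dy, dz, roll], ...]. A call has 1 to 10 rows; each row is the pose to reach, as a shift and turn from the pose commanded when the call began; what a row does not reach only later rows make up. A row lasts 1/10 s, in which the tool goes at most 50 mm and 8.59 degrees, less where a joint would pass 70% of its speed; a pose out of reach is approached as far as the arm can. A call with a number of a shift or a turn outside -1 to 1 is refused whole. A call with a gripper value outside its range is refused whole. "grip" is the gripper command: -1 is fully open, 1 is shut, values between are in proportion, set as the call begins (left out, the last holds). The fingers move at their own pace and stop on an object; the grip force is fixed at half the most. Time passes only in rows, so rows that repeat a pose let the fingers close. It gives the time, the measured TCP pose, the force, the opening and the grip force at its end, in the units of the state.
- ctrl.observe(): the state, without advancing time (a new reading comes with each control period).
- ctrl.camera(name): name is "side" or "top" or "wrist"; returns a dict with "frame" (420x560x3 uint8, blue, green, red), "range_z" (420x560 float32, m along the optical axis (not along the pixel's ray), 0 where there is no reading), "vertical_fov" (degrees; the focal length in pixels is half the picture's height over the tangent of half this angle, whatever the lens; pixels are square), "cx", "cy" (the principal point, pixels), "world_from_camera" (4x4, takes a point from camera to world coordinates); the wrist camera has in their place "hand_eye" (4x4, takes a point from camera to tool coordinates, whose origin is the TCP and whose axes are the flange's). Camera axes: x right, y down, z forward; pixel columns grow to the right and rows downward; lengths in m; the calibration is good to about 2 mm. The wrist camera is an equidistant fisheye: a pixel r from the principal point sees the ray r / f radians off the axis. A picture is of the moment at which its call begins: read the wrist's pose just before it.
- ctrl.job_done(): hands the job in; it is judged then, once.
The state is a dict: "time": time; "joints": joint angles; "joint_velocities": joint speeds; "tau": joint torques, N m; "tcp_pos": TCP position; "tcp_rot": TCP orientation; "ft_force": force on the tool from outside, world axes, zero at the start; "torque": the same for the moment, N m; "finger_gap": opening from 0.0 (shut) to 1.0 (fully open); "grip_force": force on a finger pad.
Only numpy, scipy, OpenCV 4.12 (cv2) and the standard library are available. Lean on these libraries where they do the work, as an engineer would, in place of code of your own. Each camera call takes 0.05 s, during which the arm holds its last target. There are 200 camera calls.

TASK

One of the four clean-out covers in the top of the finishing machine's dust duct has not latched: press each in turn with a fingertip on its yellow mark, without forcing it, until you find the one that rocks. Push that cover on down until it stands steeply open, at 60 degrees or more, then leave it standing so and come clear. Do not disturb the tin, the brush, the bottle or the hammer; there is nothing to pick up.

Things in the scene. Friction and masses are not known exactly. Their poses are not given: they have to be found in the camera images.
- trunk: black sheet-steel dust duct fixed to the bench, 740 (its y) x 200 (its x) x 110 mm high, hollow inside (103 mm deep); origin: centre of its underside, x away from the robot. Four identical bare-metal covers, 1 to 4 from -y to +y, pitch 128 mm, lie flush in its top. Hidden catches under their near edges hold three (they give under 1.5 mm), not the fourth; nothing outside shows which.
- cover1_mark (a point): centre of the flat yellow push mark (20 mm across) on the top face of cover 1, 19 mm from its near edge; moves with the cover. Shut, it lies at trunk x = -46, y = -192, z = 110 mm.
- cover1_pivot (a point): point of the top face on the pin of cover 1, mid-width (trunk x = +20, y = -192, z = 110 mm). The cover, a plate 112 mm wide (y) and 3 mm thick, turns on this line along y: 85 mm of it lie on the near, marked side and 45 mm on the far side.
- cover1 (a joint): how far cover 1 has swung open, rad. 0 = shut, flush; grows as the marked end goes down into the duct and the far end rises; 60 degrees reads 1.05, stop at 1.30, never below 0. If its catch does not hold, it gives way at 2 to 4 N on the mark, is stiff on its pin (about 0.2 N m) and stays where it is left.
- cover2_mark (a point): centre of the flat yellow push mark (20 mm across) on the top face of cover 2, 19 mm from its near edge; moves with the cover. Shut, it lies at trunk x = -46, y = -64, z = 110 mm.
- cover2_pivot (a point): point of the top face on the pin of cover 2, mid-width (trunk x = +20, y = -64, z = 110 mm). The cover, a plate 112 mm wide (y) and 3 mm thick, turns on this line along y: 85 mm of it lie on the near, marked side and 45 mm on the far side.
- cover2 (a joint): how far cover 2 has swung open, rad. 0 = shut, flush; grows as the marked end goes down into the duct and the far end rises; 60 degrees reads 1.05, stop at 1.30, never below 0. If its catch does not hold, it gives way at 2 to 4 N on the mark, is stiff on its pin (about 0.2 N m) and stays where it is left.
- cover3_mark (a point): centre of the flat yellow push mark (20 mm across) on the top face of cover 3, 19 mm from its near edge; moves with the cover. Shut, it lies at trunk x = -46, y = 64, z = 110 mm.
- cover3_pivot (a point): point of the top face on the pin of cover 3, mid-width (trunk x = +20, y = 64, z = 110 mm). The cover, a plate 112 mm wide (y) and 3 mm thick, turns on this line along y: 85 mm of it lie on the near, marked side and 45 mm on the far side.
- cover3 (a joint): how far cover 3 has swung open, rad. 0 = shut, flush; grows as the marked end goes down into the duct and the far end rises; 60 degrees reads 1.05, stop at 1.30, never below 0. If its catch does not hold, it gives way at 2 to 4 N on the mark, is stiff on its pin (about 0.2 N m) and stays where it is left.
- cover4_mark (a point): centre of the flat yellow push mark (20 mm across) on the top face of cover 4, 19 mm from its near edge; moves with the cover. Shut, it lies at trunk x = -46, y = 192, z = 110 mm.
- cover4_pivot (a point): point of the top face on the pin of cover 4, mid-width (trunk x = +20, y = 192, z = 110 mm). The cover, a plate 112 mm wide (y) and 3 mm thick, turns on this line along y: 85 mm of it lie on the near, marked side and 45 mm on the far side.
- cover4 (a joint): how far cover 4 has swung open, rad. 0 = shut, flush; grows as the marked end goes down into the duct and the far end rises; 60 degrees reads 1.05, stop at 1.30, never below 0. If its catch does not hold, it gives way at 2 to 4 N on the mark, is stiff on its pin (about 0.2 N m) and stays where it is left.
- tin: bystander: flat round polish tin, 77 mm across, 26 mm high, standing on the trunk's top near its -y end; origin: centre of its underside.
- brush: bystander: shoe brush lying bristles down on the bench on the robot's side of the trunk, 170 (x) x 50 (y) x 46 mm high; origin: centre of its underside.
- dressing: bystander: dark brown bottle, 52 mm across, 130 mm high, standing on the bench beyond the trunk; origin: centre of its underside.
- hammer: bystander: hammer lying on the bench beyond the trunk, 260 mm long, head 78 mm wide and 26 mm high; origin: under its mid-length, handle towards its -x.

How it is judged:
By the outcome, as a careful person would: the job done as asked, in the order asked, and still so for the second after the job is handed in, with the robot touching nothing.
It also fails if it takes over 51 s, if anything falls off the work surface, if the arm or the gripper's body presses on something with over 40 N, if the wrist force passes 120 N, or if a joint passes its speed limit or range.

## Working session

There is one attempt and no reset: what is moved stays moved. The work goes in short steps, Python scripts to look and compute and a tool call to move; the robot and the scene stay as the last step left them, time stands still between calls to the robot, and variables do not carry over. Pictures are saved under pics/ and viewed, at most 10 in all, crops included, and the job is handed in when it is done.

Besides the shell and the picture viewer there is one more tool, called after "Request:" as name(argument=value, ...), one argument or row to a line, values as JSON. play_rows: Moves the arm, as the interface text tells. Shift numbers are shares of 60 cm and turn numbers shares of 2 rad, none past 1 either way. Its arguments: {"type":"object","properties":{"moves":{"type":"array","items":{"type":"array","items":{"type":"number"}}},"grip":{"type":"number"}},"required":["moves"]}

```bash
mkdir -p pics; ls
cat > h.py <<'E'
import numpy as np, cv2
from bench import ctrl
def ray(c,u,v):
    H=c["frame"].shape[0]; f=H/2/np.tan(np.radians(c["vertical_fov"])/2)
    T=np.array(c["world_from_camera"]); d=T[:3,:3]@np.array([(u-c["cx"])/f,(v-c["cy"])/f,1]); return T[:3,3],d
def onz(c,u,v,z):
    o,d=ray(c,u,v); return o+d*(z-o[2])/d[2]
def yellow(img):
    hsv=cv2.cvtColor(img,cv2.COLOR_BGR2HSV); m=cv2.inRange(hsv,(20,110,90),(36,255,255))
    n,l,s,ce=cv2.connectedComponentsWithStats(m); return [(s[i,4],ce[i]) for i in range(1,n) if s[i,4]>8]
E
python3 - <<'E'
from h import *
s=ctrl.observe(); print(s["time"],s["tcp_pos"],s["tcp_rot"],s["ft_force"],ctrl.tip_extent)
a=ctrl.camera("top");b=ctrl.camera("side")
for n,c in(("top",a),("side",b)):
    cv2.imwrite(f"pics/{n}0.png",c["frame"])
    print(n,np.round(c["world_from_camera"],3).tolist())
    for ar,ce in yellow(c["frame"]): print(ar,ce.round(1),onz(c,*ce,0.11).round(4),c["range_z"][int(ce[1]),int(ce[0])])
E
```

```text
pics
0.0 [ 0.24913211 -0.599749    0.22465725] [[ 9.23475643e-01  3.83656279e-01 -7.71732624e-04]
 [ 3.83657038e-01 -9.23474335e-01  1.55902826e-03]
 [-1.14544291e-04 -1.73580528e-03 -9.99998487e-01]] [-0.12496762 -0.58573503  0.21749467] 0.011
top [[-0.02, -0.982, 0.186, 0.341], [-1.0, 0.022, 0.005, -0.048], [-0.009, -0.186, -0.983, 1.279], [0.0, 0.0, 0.0, 1.0]]
27 [200.4 247.3] [0.4771 0.1734 0.11  ] 1.1768271
27 [251.6 249.7] [0.4682 0.0462 0.11  ] 1.1719333
23 [303.1 252.2] [ 0.4594 -0.0812  0.11  ] 1.1683104
27 [355.1 254.7] [ 0.4505 -0.2096  0.11  ] 1.1700735
side [[0.992, -0.061, 0.113, 0.466], [-0.126, -0.61, 0.783, -0.798], [0.021, -0.79, -0.612, 0.68], [0.0, 0.0, 0.0, 1.0]]
23 [223.9 147.3] [0.476  0.1746 0.11  ] 1.1143022
32 [222.1 176.8] [0.4673 0.0471 0.11  ] 1.0166819
41 [220. 213.] [ 0.4586 -0.0806  0.11  ] 0.9116097
65 [217.1 258.2] [ 0.4495 -0.2083  0.11  ] 0.8095643
10 [478.  339.8] [ 0.8315 -0.4231  0.11  ] 0.8151043
12 [407.3 347.1] [ 0.7212 -0.4235  0.11  ] 0.79983854
14 [333.3 354.3] [ 0.6101 -0.4233  0.11  ] 0.783237
17 [  8.1 386.5] [ 0.1672 -0.4233  0.11  ] 0.72817963
11 [381.  395.3] [ 0.6594 -0.4922  0.11  ] 0.72843915
9 [135.9 403.2] [ 0.3377 -0.4664  0.11  ] 0.709487
11 [273.5 410. ] [ 0.5142 -0.4959  0.11  ] 0.70390046
```

View pics/top0.png

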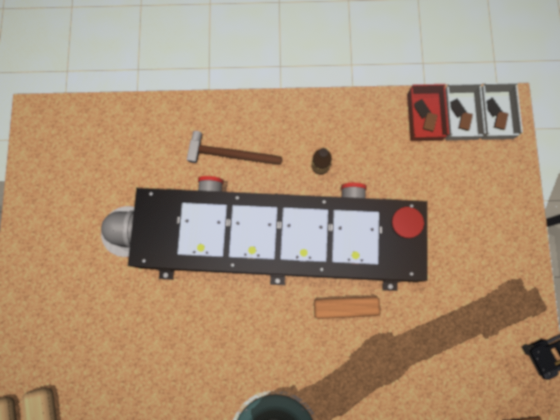

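View pics/side0.png

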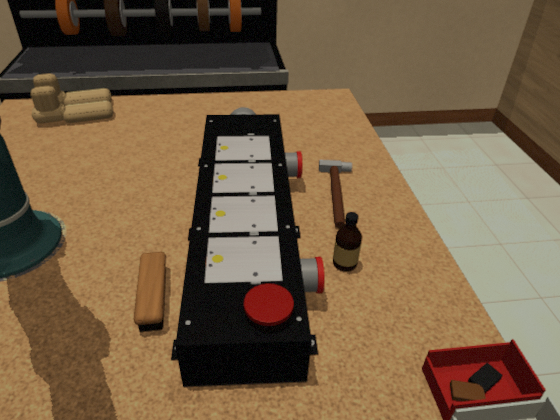

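Both views show the black duct with its four covers and yellow marks. In the top view the marks are at (355,255), (303,252), (252,250) and (200,247) for covers 1 to 4. The tin is at (408,222), and the brush is in front at (347,307). The two views agree within 2 mm and put the duct's yaw at about -4°. Next I shut the gripper and go above mark 1.

Request:
play_rows(
  moves=[
    [0.335, 0.652, -0.04, -0.231],
    [0.335, 0.652, -0.04, -0.231],
    [0.335, 0.652, -0.04, -0.231],
    [0.335, 0.652, -0.04, -0.231],
    [0.335, 0.652, -0.04, -0.231],
    [0.335, 0.652, -0.04, -0.231],
    [0.335, 0.652, -0.04, -0.231],
    [0.335, 0.652, -0.04, -0.231],
    [0.335, 0.652, -0.04, -0.231],
    [0.335, 0.652, -0.12, -0.231],
  ],
  grip=1,
)

```text
time: 1.1
tcp_pos: [0.4575, -0.2046, 0.1577]
tcp_rot: [[0.998, -0.059, 0.013], [-0.059, -0.998, -0.002], [0.013, 0.001, -1.0]]
ft_force: [0.3, -1.5, -0.9]
finger_gap: 0.152
grip_force: 0.0
```

Request:
play_rows(
  moves=[
    [0, 0, 0, 0],
    [0, 0, 0, 0],
    [0, 0, 0, 0],
  ],
)

```text
time: 1.4
tcp_pos: [0.4507, -0.2105, 0.155]
tcp_rot: [[0.998, -0.07, 0.001], [-0.07, -0.998, -0.001], [0.002, 0.001, -1.0]]
ft_force: [0.7, -0.3, -0.3]
finger_gap: 0.004
grip_force: 0.0
```

Run:
```python
from h import *
s=ctrl.observe(); print(s["time"],s["tcp_pos"],s["tcp_rot"],s["ft_force"],s["finger_gap"])
c=ctrl.camera("wrist");cv2.imwrite("pics/w1.png",c["frame"])
f=210/np.tan(np.radians(c["vertical_fov"])/2); E=np.array(c["hand_eye"]);print(E.round(3).tolist(),f)
R=np.array(s["tcp_rot"])
for ar,ce in yellow(c["frame"]):
    p=ce-[c["cx"],c["cy"]]; r=np.hypot(*p); t=r/f
    d=R@E[:3,:3]@np.array([*(p/r*np.sin(t)),np.cos(t)]); o=np.array(s["tcp_pos"])+R@E[:3,3]
    print(ar,ce.round(1),(o+d*(0.11-o[2])/d[2]).round(4))
c=ctrl.camera("side");cv2.imwrite("pics/s1.png",cv2.resize(c["frame"][180:330,120:320],None,fx=3,fy=3))
```

```text
1.4 [ 0.45069034 -0.21050372  0.15496544] [[ 9.97518351e-01 -7.03921241e-02  1.44476204e-03]
 [-7.03906422e-02 -9.97518947e-01 -1.05216443e-03]
 [ 1.51524159e-03  9.47855598e-04 -9.99998403e-01]] [ 0.73950395 -0.29294787 -0.27909587] 0.0039970797566349974
[[-0.0, -0.962, -0.274, 0.077], [1.0, -0.0, -0.0, -0.0], [0.0, -0.274, 0.962, -0.159], [0.0, 0.0, 0.0, 1.0]] 325.19226210127806
16 [132.9   1. ] [ 0.6191 -0.1228  0.11  ]
11 [164.9   2.6] [ 0.6122 -0.1462  0.11  ]
17 [203.8   1.6] [ 0.6077 -0.1725  0.11  ]
21 [386.4   0.9] [ 0.6025 -0.29    0.11  ]
106 [407.2   9.9] [ 0.597  -0.3042  0.11  ]
12 [456.1   1.9] [ 0.6078 -0.3439  0.11  ]
25 [473.4   2.7] [ 0.6096 -0.3594  0.11  ]
10 [491.6   2.9] [ 0.6126 -0.3769  0.11  ]
34 [71.5  7. ] [ 0.6299 -0.0708  0.11  ]
11 [121.4   4.1] [ 0.6192 -0.1139  0.11  ]
13 [176.1   3.4] [ 0.6099 -0.1539  0.11  ]
14 [216.1   3.2] [ 0.6052 -0.1804  0.11  ]
19 [360.5   4.8] [ 0.5987 -0.2719  0.11  ]
14 [52.9  6.9] [ 0.6363 -0.0523  0.11  ]
22 [225.4   9. ] [ 0.6002 -0.1862  0.11  ]
9 [368.2   4.6] [ 0.599  -0.2771  0.11  ]
10 [485.    6.5] [ 0.6084 -0.369
[... 4600 characters left out ...]
.0796  0.11  ]
29 [431.5 310. ] [ 0.3726 -0.3283  0.11  ]
24 [ 82.5 337.6] [ 0.3552 -0.019   0.11  ]
14 [472.8 337.5] [ 0.3308 -0.3799  0.11  ]
11 [264.2 339.4] [ 0.3609 -0.1912  0.11  ]
9 [447.  339.3] [ 0.336  -0.3505  0.11  ]
10 [463.5 342. ] [ 0.3278 -0.3702  0.11  ]
9 [145.7 347.1] [ 0.3509 -0.0865  0.11  ]
55 [110.9 355. ] [ 0.3372 -0.0451  0.11  ]
16 [463.8 352.1] [ 0.3141 -0.3741  0.11  ]
18 [424.9 351.7] [ 0.3262 -0.33    0.11  ]
10 [157.2 360. ] [ 0.3362 -0.0934  0.11  ]
14 [415.1 363.6] [ 0.313  -0.3226  0.11  ]
13 [139.5 366.4] [ 0.326  -0.0723  0.11  ]
20 [426.4 370.2] [ 0.3006 -0.3364  0.11  ]
12 [443.9 370.9] [ 0.2938 -0.3568  0.11  ]
11 [418.9 373.8] [ 0.2976 -0.3292  0.11  ]
```

View pics/w1.png

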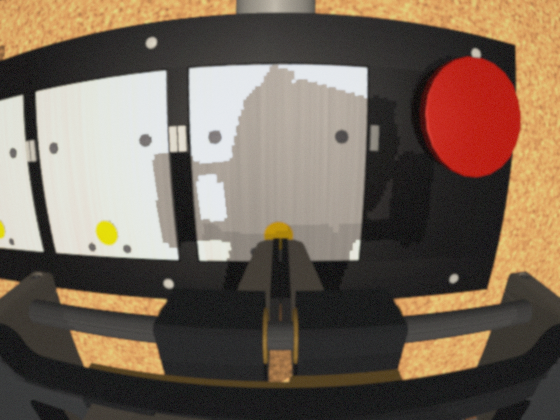

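The wrist view shows the shut fingertips over mark 1 at (278,231), within 2 mm, and mark 2 at (106,232). I'm descending to just above the cover.

Request:
play_rows(
  moves=[
    [0, 0.002, -0.03, 0],
    [0, 0.002, -0.042, 0],
    [0, 0.002, -0.045, 0],
    [0, 0.002, -0.045, 0],
    [0, 0.002, -0.045, 0],
  ],
)

```text
time: 2.0
tcp_pos: [0.4507, -0.2082, 0.1272]
tcp_rot: [[0.998, -0.069, 0.001], [-0.069, -0.998, -0.0], [0.001, 0.0, -1.0]]
ft_force: [0.9, 0.7, -0.9]
finger_gap: 0.003
grip_force: 0.0
```

Request:
play_rows(
  moves=[
    [0, 0, -0.0015, 0],
    [0, 0, -0.003, 0],
    [0, 0, -0.003, 0],
  ],
)

```text
time: 2.3
tcp_pos: [0.4504, -0.2079, 0.1248]
tcp_rot: [[0.998, -0.068, 0.0], [-0.068, -0.998, -0.0], [0.0, 0.0, -1.0]]
ft_force: [-0.7, 0.5, -0.0]
finger_gap: 0.004
grip_force: 0.0
```

Request:
play_rows(
  moves=[
    [0, 0, -0.0015, 0],
    [0, 0, -0.003, 0],
    [0, 0, -0.003, 0],
  ],
)

```text
time: 2.6
tcp_pos: [0.4502, -0.2078, 0.1228]
tcp_rot: [[0.998, -0.068, -0.0], [-0.068, -0.998, 0.0], [-0.0, -0.0, -1.0]]
ft_force: [0.2, 0.2, -0.8]
finger_gap: 0.003
grip_force: 0.0
```

Request:
play_rows(
  moves=[
    [0, 0, -0.0015, 0],
    [0, 0, -0.003, 0],
    [0, 0, -0.003, 0],
  ],
)

```text
time: 2.9
tcp_pos: [0.4504, -0.2079, 0.1213]
tcp_rot: [[0.998, -0.068, 0.0], [-0.068, -0.998, -0.0], [0.0, 0.0, -1.0]]
ft_force: [-0.6, 0.0, 2.1]
finger_gap: 0.001
grip_force: 0.9
```

Request:
play_rows(
  moves=[
    [0, 0, -0.0015, 0],
    [0, 0, -0.0015, 0],
    [0, 0, -0.0015, 0],
  ],
)

```text
time: 3.2
tcp_pos: [0.4504, -0.2079, 0.1212]
tcp_rot: [[0.998, -0.068, 0.0], [-0.068, -0.998, -0.0], [0.0, 0.0, -1.0]]
ft_force: [-3.3, 0.6, 9.7]
finger_gap: 0.003
grip_force: 4.8
```

Cover 1 reached 9.7 N with no give, so it is latched. On to cover 2.

Request:
play_rows(
  moves=[
    [0, 0, 0.025, 0],
    [0.007, 0.08, 0.03, 0],
    [0.0147, 0.16, 0.03, 0],
    [0.0147, 0.2125, 0.03, 0],
    [0.0147, 0.2125, 0.025, 0],
    [0.0147, 0.2125, 0.015, 0],
    [0.0147, 0.2125, 0.007, 0],
    [0.0147, 0.2125, 0.0055, 0],
    [0.0147, 0.2125, 0.0055, 0],
    [0.0147, 0.2125, 0.0055, 0],
  ],
)

```text
time: 4.2
tcp_pos: [0.4592, -0.0811, 0.1235]
tcp_rot: [[0.998, -0.07, -0.0], [-0.07, -0.998, -0.0], [-0.0, 0.0, -1.0]]
ft_force: [0.6, -0.1, -0.9]
finger_gap: 0.009
grip_force: 0.0
```

Request:
play_rows(
  moves=[
    [0, 0, -0.0015, 0],
    [0, 0, -0.003, 0],
    [0, 0, -0.0035, 0],
    [0, 0, -0.0035, 0],
  ],
)

```text
time: 4.6
tcp_pos: [0.4592, -0.0804, 0.1215]
tcp_rot: [[0.998, -0.068, -0.0], [-0.068, -0.998, -0.0], [-0.0, 0.0, -1.0]]
ft_force: [-0.5, 1.4, 0.5]
finger_gap: 0.008
grip_force: 0.0
```

Request:
play_rows(
  moves=[
    [0, 0, -0.0015, 0],
    [0, 0, -0.0015, 0],
    [0, 0, -0.0015, 0],
  ],
)

```text
time: 4.9
tcp_pos: [0.4593, -0.0804, 0.1212]
tcp_rot: [[0.998, -0.068, 0.0], [-0.068, -0.998, -0.0], [0.0, 0.0, -1.0]]
ft_force: [-2.5, 0.3, 6.8]
finger_gap: 0.007
grip_force: 3.3
```

Cover 2 is also latched: 6.8 N with no give. On to cover 3.

Request:
play_rows(
  moves=[
    [0, 0, 0.025, 0],
    [0.007, 0.08, 0.03, 0],
    [0.0147, 0.16, 0.03, 0],
    [0.0147, 0.2125, 0.03, 0],
    [0.0147, 0.2125, 0.025, 0],
    [0.0147, 0.2125, 0.015, 0],
    [0.0147, 0.2125, 0.007, 0],
    [0.0147, 0.2125, 0.005, 0],
    [0.0147, 0.2125, 0.005, 0],
    [0.0147, 0.2125, 0.005, 0],
  ],
)

```text
time: 5.9
tcp_pos: [0.4681, 0.0464, 0.1236]
tcp_rot: [[0.998, -0.07, -0.0], [-0.07, -0.998, -0.0], [-0.0, 0.0, -1.0]]
ft_force: [-0.0, -0.1, -0.3]
finger_gap: 0.006
grip_force: 0.0
```

Request:
play_rows(
  moves=[
    [0, 0, -0.0015, 0],
    [0, 0, -0.003, 0],
    [0, 0, -0.0035, 0],
    [0, 0, -0.0035, 0],
  ],
)

```text
time: 6.3
tcp_pos: [0.468, 0.0472, 0.1215]
tcp_rot: [[0.998, -0.068, -0.0], [-0.068, -0.998, -0.0], [-0.0, 0.0, -1.0]]
ft_force: [-0.3, 0.3, -0.5]
finger_gap: 0.002
grip_force: 0.0
```

Request:
play_rows(
  moves=[
    [0, 0, -0.0015, 0],
    [0, 0, -0.0015, 0],
    [0, 0, -0.0015, 0],
  ],
)

```text
time: 6.6
tcp_pos: [0.4681, 0.0472, 0.1212]
tcp_rot: [[0.998, -0.068, 0.0], [-0.068, -0.998, -0.0], [0.0, 0.0, -1.0]]
ft_force: [-2.1, -1.2, 6.8]
finger_gap: 0.005
grip_force: 3.3
```

Cover 3 is latched as well: 6.8 N with no give. On to cover 4.

Request:
play_rows(
  moves=[
    [0, 0, 0.025, 0],
    [0.007, 0.08, 0.03, 0],
    [0.0147, 0.16, 0.03, 0],
    [0.0147, 0.2125, 0.03, 0],
    [0.0147, 0.2125, 0.025, 0],
    [0.0147, 0.2125, 0.015, 0],
    [0.0147, 0.2125, 0.007, 0],
    [0.0147, 0.2125, 0.005, 0],
    [0.0147, 0.2125, 0.005, 0],
    [0.0147, 0.2125, 0.005, 0],
  ],
)

```text
time: 7.6
tcp_pos: [0.477, 0.1739, 0.1236]
tcp_rot: [[0.998, -0.069, 0.0], [-0.069, -0.998, -0.0], [0.0, 0.0, -1.0]]
ft_force: [-0.5, 0.2, -0.3]
finger_gap: 0.01
grip_force: 0.0
```

Request:
play_rows(
  moves=[
    [0, 0, -0.0015, 0],
    [0, 0, -0.003, 0],
    [0, 0, -0.0035, 0],
    [0, 0, -0.0035, 0],
  ],
)

```text
time: 8.0
tcp_pos: [0.4768, 0.1747, 0.1215]
tcp_rot: [[0.998, -0.068, -0.0], [-0.068, -0.998, -0.0], [-0.0, 0.0, -1.0]]
ft_force: [-1.2, -0.3, -0.5]
finger_gap: 0.007
grip_force: 0.0
```

Request:
play_rows(
  moves=[
    [0, 0, -0.0015, 0],
    [0, 0, -0.0015, 0],
    [0, 0, -0.0015, 0],
  ],
)

```text
time: 8.3
tcp_pos: [0.4769, 0.1747, 0.1207]
tcp_rot: [[0.998, -0.068, 0.0], [-0.068, -0.998, -0.0], [0.0, 0.0, -1.0]]
ft_force: [0.0, 0.5, 1.1]
finger_gap: 0.004
grip_force: 1.0
```

Request:
play_rows(
  moves=[
    [0, 0, -0.002, 0],
    [0, 0, -0.004, 0],
    [0, 0, -0.005, 0],
    [0, 0, -0.005, 0],
  ],
)

```text
time: 8.7
tcp_pos: [0.477, 0.1747, 0.1175]
tcp_rot: [[0.998, -0.068, 0.0], [-0.068, -0.998, 0.0], [0.0, -0.0, -1.0]]
ft_force: [0.6, 0.9, 2.0]
finger_gap: 0.004
grip_force: 0.8
```

Cover 4 rocks, giving about 4 mm at 2 N. I'll push it on down, easing forward along the plate.

Request:
play_rows(
  moves=[
    [0.002, 0, -0.011, 0],
    [0.005, 0, -0.0225, 0],
    [0.01, -0.001, -0.0325, 0],
    [0.0167, -0.001, -0.041, 0],
    [0.0233, -0.0016, -0.0475, 0],
    [0.03, -0.002, -0.0525, 0],
    [0.03, -0.002, -0.0525, 0],
    [0.03, -0.002, -0.0525, 0],
  ],
)

```text
time: 9.5
tcp_pos: [0.4954, 0.1732, 0.086]
tcp_rot: [[0.998, -0.068, 0.001], [-0.068, -0.998, -0.0], [0.001, 0.0, -1.0]]
ft_force: [-1.7, -0.2, -0.0]
finger_gap: 0.01
grip_force: 0.6
```

Request:
play_rows(
  moves=[
    [0.006, 0, -0.005, 0],
    [0.012, -0.001, -0.01, 0],
    [0.018, -0.001, -0.014, 0],
    [0.024, -0.0016, -0.017, 0],
    [0.029, -0.002, -0.0183, 0],
    [0.0333, -0.0023, -0.0183, 0],
    [0.0333, -0.0023, -0.0183, 0],
  ],
)

```text
time: 10.2
tcp_pos: [0.5143, 0.172, 0.0745]
tcp_rot: [[0.998, -0.068, -0.001], [-0.068, -0.998, -0.0], [-0.001, 0.0, -1.0]]
ft_force: [-4.5, -0.1, -1.6]
finger_gap: 0.005
grip_force: 1.6
```

Run:
```python
from h import *
c=ctrl.camera("side");cv2.imwrite("pics/s2.png",cv2.resize(c["frame"][60:240,130:370],None,fx=3,fy=3))
s=ctrl.observe();print(s["ft_force"],s["tcp_pos"])
```

```text
[-4.642316    0.22304039 -1.26408767] [0.51438707 0.17199287 0.07465253]
```

View pics/s2.png

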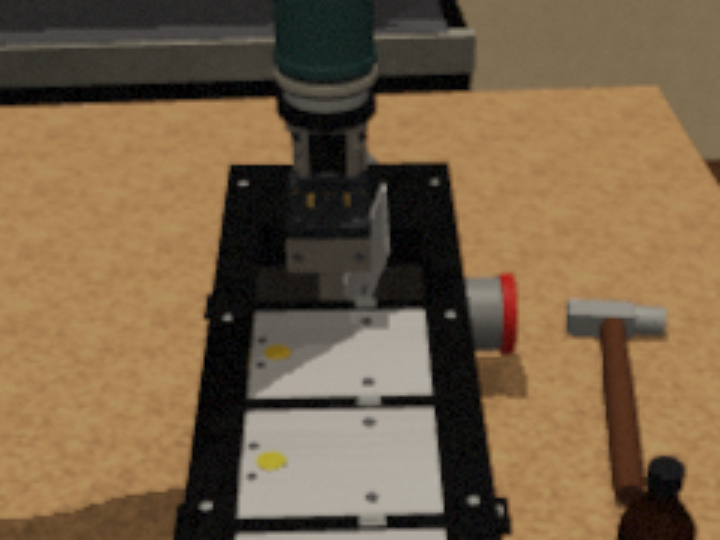

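The side view shows cover 4 standing steeply, its far end up at about (380,240) in the crop, and geometry puts it at about 68°. I'll back off toward the robot first, then lift clear.

Request:
play_rows(
  moves=[
    [-0.01, 0.001, 0, 0],
    [-0.025, 0.002, 0, 0],
    [-0.03, 0.002, 0.02, 0],
    [-0.03, 0.002, 0.06, 0],
    [-0.03, 0.002, 0.12, 0],
    [-0.05, 0.002, 0.18, 0],
    [-0.1, 0.002, 0.25, 0],
    [-0.15, 0, 0.27, 0],
    [-0.18, 0, 0.27, 0],
    [-0.18, 0, 0.27, 0],
  ],
)

```text
time: 11.25
tcp_pos: [0.4055, 0.1723, 0.2391]
tcp_rot: [[0.998, -0.066, 0.004], [-0.066, -0.998, 0.0], [0.004, -0.0, -1.0]]
ft_force: [-0.2, 0.1, 0.3]
finger_gap: 0.005
grip_force: 0.0
```

Run:
```python
from h import *
c=ctrl.camera("side");cv2.imwrite("pics/s3.png",c["frame"])
t=ctrl.camera("top"); s=ctrl.observe(); print(s["time"],s["tcp_pos"],s["ft_force"])
# raised edge: 3D points above duct top near cover 4, in trunk frame (pivot origin)
P0=np.array([.5424,.170]); a=np.arctan2(-.0265,.383); ex=np.array([np.cos(a),np.sin(a)]); ey=np.array([-np.sin(a),np.cos(a)])
for c in (c,t):
    v,u=np.mgrid[:420,:560]; f=210/np.tan(np.radians(c["vertical_fov"])/2); z=c["range_z"]
    T=c["world_from_camera"]; p=np.stack([(u-c["cx"])/f*z,(v-c["cy"])/f*z,z],-1)@T[:3,:3].T+T[:3,3]
    q=np.stack([(p[...,:2]-P0)@ex,(p[...,:2]-P0)@ey,p[...,2]-.11],-1)
    m=(z>0)&(abs(q[...,0])<70)&(abs(q[...,1])<.05)&(q[...,0]>-.09)&(q[...,0]<.06)&(q[...,2]<.06)&((q[...,2]>.006)|(q[...,2]<-.006))
    r=q[m]; up=r[r[:,2]>0]; dn=r[r[:,2]<0]
    for w in(up,dn):
        if len(w): print(len(w),"z",w[:,2].min().round(3),w[:,2].max().round(3)); k=np.argsort(w[:,2])[::max(1,len(w)//10)]; print((w[k][:,[0,2]]*1000).round().astype(int).tolist())
```

```text
11.35 [0.40751131 0.17212023 0.23823262] [ 0.27607929  0.68314096 -0.48838302]
146 z 0.006 0.043
[[2, 6], [4, 10], [6, 15], [7, 19], [9, 23], [11, 27], [12, 30], [13, 34], [15, 39], [18, 41], [16, 42]]
104 z -0.109 -0.006
[[56, -109], [56, -104], [-19, -49], [-13, -37], [-11, -31], [-11, -27], [-8, -22], [-6, -18], [-6, -15], [-3, -10], [-3, -8]]
352 z 0.006 0.047
[[3, 6], [7, 11], [6, 15], [6, 19], [8, 22], [11, 27], [11, 30], [14, 34], [15, 38], [18, 41], [15, 45]]
1354 z -0.114 -0.006
[[49, -114], [-73, -109], [-43, -108], [58, -106], [-49, -105], [-72, -104], [-28, -77], [-20, -59], [-12, -41], [-6, -23], [0, -6]]
```

View pics/s3.png

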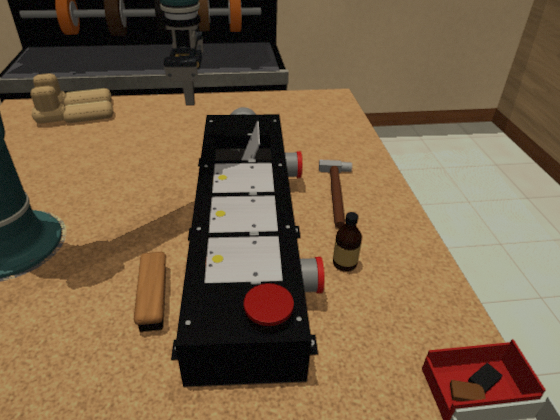

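Cover 4 stands open around (252,143). A line fitted through the depth points gives about 69°. The bystanders are unmoved and the arm is clear, so I'm handing in.

```bash
python3 -c "
from bench import ctrl
print(ctrl.job_done())"
```

```text
the job is handed in; nothing more can be done
None
```

Covers 1, 2 and 3 were latched; cover 4 rocked, so I pushed it open to about 69° and left it standing, with the arm clear and the job handed in at about 11 s.

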